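Mount the trimming chuck on the pedal-pin bench wheel

TASK

Press the pedal of the small bench wheel down to its stop so that the locating pin rises out of the middle of the wheel head, and let the pedal come up again. Then fetch the square-based wooden chuck, bring it over the pin until it drops on and sits flat on the wheel head, and press it down until the sprung head is at the bottom of its travel. Finish with the gripper still holding the chuck pressed down there; leave the other pots, stand and tools where they are.

Things in the scene. Friction and masses are not known exactly. Their poses are not given: they have to be found in the camera images.
- whirler: Bench wheel fixed to the table: grey square housing 180 x 180 mm, 72 mm high, open on its +y side, where the pedal sticks out. Origin on the table under the wheel head's axis; z up, y towards the pedal.
- head_top (a point): Centre of the top face of the wheel head, an aluminium disc 160 mm in diameter and 14 mm thick, 92 mm above the table when up; a black ring round its centre marks the pin. The disc does not turn. It is sprung: about 6 N starts it moving down and about 12 N, the chuck's own weight included, takes it to its stop 5 mm lower.
- head (a joint): Travel of the wheel head: 0 up, 0.005 m at its bottom stop.
- pin_top (a point): Top centre of the steel locating pin, 14 mm in diameter with slightly rounded top edge, upright in the centre of the wheel head. Sunk at the start, about level with the head; the pedal lifts it to stand about 10 mm proud, and it then stays up by friction (about 18 N pressed straight down on its top pushes it back in). The chuck hides it from view as it comes over.
- pin (a joint): Height of the pin: 0 sunk, about 0.0095 m when the pedal has lifted it.
- pedal_pad (a point): Centre of the upper face of the pedal's rubber-topped pad, 60 x 70 mm, about 205 mm from the wheel's axis on the whirler's +y side; 82 mm above the table when up, about 32 mm when fully down.
- pedal (a joint): Angle of the pedal: 0 up, 0.30 rad down at its stop. The hinge runs along the whirler's x axis, 35 mm from the wheel's axis towards the pad and 45 mm above the table, so the pad swings down on a radius of 170 mm. Pressing the pad takes 2 to 3 N at first and 7 to 9 N to the stop; a spring brings it up again when released, and the pin stays up.
- chuck: Trimming chuck, loose, about 0.3 kg: square plywood base 100 x 100 x 20 mm with a plain round wooden column 50 mm in diameter on it, flat top 75 mm above the underside, a cork band near the top. Origin at the centre of its underside, z up. There a socket 18 mm in diameter and 20 mm deep, with a slightly chamfered mouth, takes the pin; any yaw will do.
- stand: Bystander: wooden stand with a round foot 90 mm in diameter and a wider round top, 58 mm high, near the chuck (the two swap places). Origin at centre of underside.
- cup_a: Bystander: terracotta cup, 72 mm wide, 75 mm high. Origin at centre of underside.
- cup_b: Bystander: terracotta cup like the other. Origin at centre of underside.
- bowl: Bystander: white bowl, 100 mm wide, 45 mm high. Origin at centre of underside.
- mug: Bystander: blue mug, 80 mm wide, 90 mm high, handle on its +y side. Origin at centre of underside.
- brush: Bystander: brush lying flat along its x axis.
- rib: Bystander: flat oval wooden rib 110 x 60 x 7 mm. Origin at centre of underside.
There are look-alikes about, which are no part of the job. What is shaped like the chuck but turquoise is not meant.

How it is judged:
By the outcome, as a careful person would: the job done as asked, in the order asked, and still so for the second after the job is handed in, while the arm keeps its last pose, push and grip.
It also fails if it takes over 51 s, if anything falls off the work surface, if the arm or the gripper's body presses on something with over 40 N, if the wrist force passes 120 N, or if a joint passes its speed limit or range.

ROBOT

A 6-joint arm with a two-finger parallel gripper is mounted at the origin on the work surface. World frame = base frame: x ahead of the robot, y to its left, z up, the work surface at z = 0. Lengths are in m, angles in degrees, forces in N, time in s.
With the tool pointing down it reaches from about 0.4 to 0.825 m from the base axis. Payload 7 kg.
Tool frame: the origin (TCP) lies at the very end of the fingers, on their centre line; the grasp point (between the pads) lies 19 mm behind it (ctrl.pinch_z is the distance from the TCP to the grasp point, in m); z points along the fingers, x is the direction in which the jaws open and shut, and the axes are right-handed (so a half turn about z gives the same grasp; the last joint's range is limited). The gripper opens to 88 mm and grips with 3 to 60 N. Pads are 19 mm wide; open, the fingers measure 130 mm over their backs; the gripper's body (78 mm by 193 mm) begins 47 mm behind the grasp point.
Start: joints at [93.57, 20.546, 0.682, 0, -70.136, -16.507], TCP at [0.151, 0.658, 0.227] pointing down, gripper open.
Joint ranges: [-176.03, 176.03], [-82.01, 121.73], [-58.28, 71.71], [-173.87, 95.51], [-174.79, -0.11], [-173.66, 173.66]. Speed limits (degrees/s): [136.94, 136.94, 172.46, 180, 180, 180].

INTERFACE

Orientations are given as [roll, pitch, yaw] about the fixed x, y, z axes, in that order (R = Rz(yaw) Ry(pitch) Rx(roll)).
In Python, from plant import ctrl gives the robot as it stands.
- The arm moves only by the tool carry_out, never from a script. Its argument "increments" is a list of rows, each a list of 7 numbers: the turn, a rotation vector about the world's x, y, z in degrees, then the shift along the world's x, y, z in mm, then the closure, from 0 (fully open) to 1 (shut). In form: [[ax, ay, az, dx, dy, dz, grip], ...]. A call has 1 to 20 rows; each row is the pose to reach, as a shift and turn from the pose commanded when the call began; what a row does not reach only later rows make up. A row lasts 1/8 s, in which the tool goes at most 62.5 mm and 10.7 degrees, less where a joint would pass 70% of its speed; a pose out of reach is approached as far as the arm can. A call with a gripper value outside its range is refused whole. The fingers move at their own pace and stop on an object; the grip force is fixed at half the most. Time passes only in rows, so rows that repeat a pose let the fingers close. It gives the time, the measured TCP pose, the force and the opening at its end, in the units of the state.
- ctrl.get_obs(): the state, without advancing time (a new reading comes with each control period).
- ctrl.snapshot(name): name is "scene" or "top" or "wrist"; returns a dict with "pixels" (420x560x3 uint8, blue, green, red), "intrinsics" (3x3 intrinsics, pixels), "rvec" (rotation vector, rad) and "tvec" (3), from world to camera coordinates, as OpenCV has them; the wrist camera has in their place "hand_eye" (4x4, takes a point from camera to tool coordinates, whose origin is the TCP and whose axes are the tool frame's). Camera axes: x right, y down, z forward; pixel columns grow to the right and rows downward; lengths in m; the calibration is good to about 2 mm. A picture is of the moment at which its call begins: read the wrist's pose just before it. There is no depth.
- ctrl.close_job(): hands the job in, once; it reports no verdict.
Trained networks look in a picture, given as the dict that the camera call returned (one of the last four; its "shot" number tells which), for a name from the list of things; names that differ only in an ending like _2 or _b are one class to them, and where a whole thing is asked for, a point or a joint stands for the part that bears it (a point fixed in the world has none). Each returns a list of dicts, best first, with "confidence" (0 to 1); they miss things now and then, are a little off and sometimes report something else, mostly with a low value. They report only what shows in the picture. A call takes as long as a camera call. They do not tell look-alikes from the thing itself.
- ctrl.search_frame(picture, label): "centre" ([x, y, z] in m, in world coordinates, good to about 4 mm: the middle of the surface that is visible of it).
- ctrl.outline_of(picture, label): "pixels" (420x560 bool, what is visible of it).
The state is a dict: "clock": time; "joint_pos": joint angles; "qvel": joint speeds; "tau": joint torques, N m; "tool_pos": TCP position; "orientation": TCP orientation; "force": force on the tool from outside, world axes, zero at the start; "moment": the same for the moment, N m; "opening": finger opening in m.
Only numpy, scipy, OpenCV 4.12 (cv2) and the standard library are available. Lean on these libraries where they do the work, as an engineer would, in place of code of your own. Each camera call takes 0.05 s, during which the arm holds its last target. There are 200 camera calls.

## Working session

There is one attempt and no reset: what is moved stays moved. The work goes in short steps, Python scripts to look and compute and a tool call to move; the robot and the scene stay as the last step left them, time stands still between calls to the robot, and variables do not carry over. Pictures are saved under pics/ and viewed, about 8 in all and at most 12, crops included, and the job is handed in when it is done.

Besides the shell and the picture viewer there is one more tool, called in YAML: its name, and indented under it one key for each argument. carry_out: Moves the arm, as the interface text tells. Its arguments: {"type":"object","properties":{"increments":{"type":"array"}},"required":["increments"]}

```bash
mkdir -p pics; cat > h.py <<'E'
import numpy as np, cv2
from plant import ctrl
def K(p): return np.array(p["intrinsics"],float)
def proj(p,P):
    return cv2.projectPoints(np.array(P,float).reshape(-1,1,3),np.array(p["rvec"],float),np.array(p["tvec"],float),K(p),None)[0].reshape(-1,2)
def ray_z(p,uv,z):
    R=cv2.Rodrigues(np.array(p["rvec"],float))[0];t=np.array(p["tvec"],float).reshape(3)
    c=-R.T@t;d=R.T@np.linalg.inv(K(p))@np.array([uv[0],uv[1],1.]);return c+d*(z-c[2])/d[2]
E
python3 - <<'E'
from h import *
o=ctrl.get_obs();print({k:np.round(v,3).tolist() for k,v in o.items()})
for n in("scene","top"):
    p=ctrl.snapshot(n);cv2.imwrite(f"pics/{n}0.png",p["pixels"])
    R=cv2.Rodrigues(np.array(p["rvec"],float))[0];print(n,"cam",-R.T@np.array(p["tvec"]).reshape(3))
    for l in("head_top","pin_top","pedal_pad","chuck","stand","whirler","cup_a","bowl","mug","brush","rib"):
        print(l,[(np.round(d["centre"],3).tolist(),round(d["confidence"],2),proj(p,d["centre"]).round().tolist()[0]) for d in ctrl.search_frame(p,l)])
E
```

```text
{'clock': 0.0, 'joint_pos': [93.57, 20.592, 0.632, -0.019, -70.136, -16.506], 'qvel': [0.026, 0.078, -0.029, 0.083, 0.016, 0.123], 'tau': [0.0, -58.271, 29.305, 6.997, 0.007, -0.0], 'tool_pos': [0.151, 0.657, 0.226], 'orientation': [-179.99, -0.098, -102.943], 'force': [-0.067, -1.072, -0.245], 'moment': [-0.037, 0.016, 0.006], 'opening': 0.088}
scene cam [ 1.16869196 -0.94333931  1.08075941]
head_top [([0.558, -0.171, 0.09], 0.67, [232.0, 239.0])]
pin_top []
pedal_pad [([0.536, 0.019, 0.076], 0.79, [262.0, 203.0])]
chuck [([0.448, 0.285, 0.023], 0.75, [282.0, 165.0]), ([0.331, 0.487, 0.023], 0.6, [283.0, 130.0]), ([0.383, 0.113, 0.02], 0.59, [240.0, 185.0])]
stand [([0.611, 0.27, 0.022], 0.75, [320.0, 182.0])]
whirler [([0.565, -0.189, 0.071], 0.85, [231.0, 249.0])]
cup_a [([0.619, -0.442, 0.049], 0.77, [189.0, 326.0]), ([0.441, -0.478, 0.047], 0.6, [127.0, 305.0])]
bowl [([0.794, -0.011, 0.026], 0.68, [330.0, 252.0])]
mug [([0.764, 0.237, 0.057], 0.9, [358.0, 195.0]), ([0.449, 0.283, 0.023], 0.31, [282.0, 165.0])]
brush [([0.544, 0.453, 0.015], 0.76, [327.0, 152.0])]
rib [([0.333, 
[... 173 characters left out ...]
23, 0.082], 0.79, [278.0, 223.0])]
chuck [([0.315, 0.501, 0.016], 0.59, [116.0, 296.0]), ([0.368, 0.133, 0.019], 0.57, [240.0, 281.0])]
stand [([0.594, 0.28, 0.057], 0.76, [192.0, 203.0])]
whirler [([0.539, -0.145, 0.094], 0.7, [336.0, 222.0]), ([0.326, -0.376, 0.006], 0.66, [410.0, 298.0])]
cup_a [([0.625, -0.452, 0.043], 0.95, [436.0, 198.0]), ([0.437, -0.487, 0.041], 0.55, [450.0, 261.0])]
bowl [([0.802, -0.028, 0.02], 0.62, [296.0, 142.0])]
mug [([0.764, 0.268, 0.037], 0.7, [200.0, 150.0])]
brush [([0.537, 0.459, 0.016], 0.66, [135.0, 223.0]), ([0.764, 0.273, 0.038], 0.27, [198.0, 150.0]), ([0.54, -0.142, 0.094], 0.21, [335.0, 222.0])]
rib [([0.324, -0.375, 0.003], 0.58, [410.0, 299.0])]
```

```bash
python3 -c "
import cv2
a=cv2.imread('pics/scene0.png');b=cv2.imread('pics/top0.png')
cv2.imwrite('pics/s1.png',cv2.resize(a[90:390,60:460],None,fx=2,fy=2))
cv2.imwrite('pics/t1.png',cv2.resize(b[120:420,80:480],None,fx=2,fy=2,interpolation=2))"
```

```text
(no output)
```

View pics/s1.png

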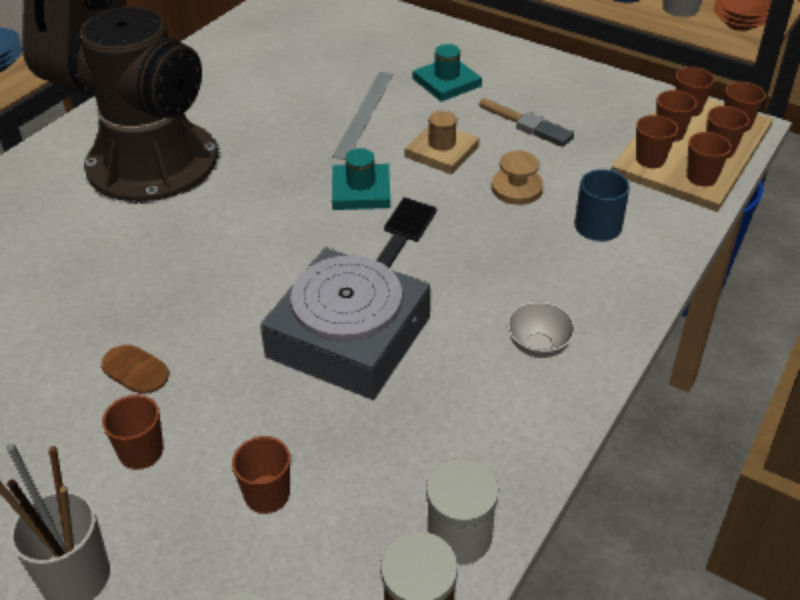

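View pics/t1.png

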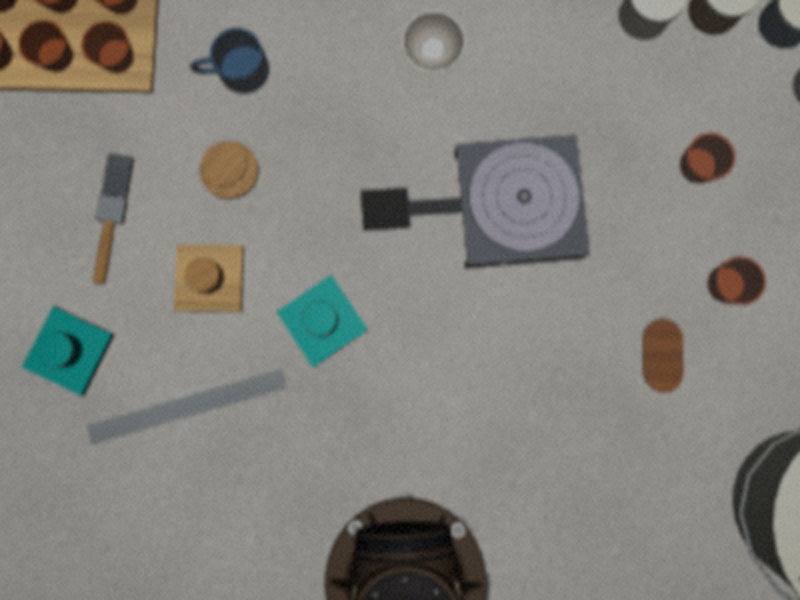

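The scene and top views agree. The wooden chuck is at top crop (208,277), with column top at (203,275). The head ring is at (524,196) and the black pedal pad at (385,209). Two turquoise look-alikes sit at (68,350) and (322,320).

```bash
python3 - <<'E'
from h import *
p=ctrl.snapshot("top")
def f(u,v,z): return ray_z(p,(80+(u+.5)/2-.5,120+(v+.5)/2-.5),z).round(4)
print("head",f(524,196,.092),"pad",f(385,209,.082),"padcorners",f(361,189,.082),f(410,229,.082))
print("coltop",f(203,275,.075),"base",f(209,278,.02),[f(u,v,.02) for u,v in((176,247),(243,246),(243,312),(175,312))])
print("turq",f(322,320,.02))
w=ctrl.snapshot("wrist");print(np.round(w["hand_eye"],3),np.round(w["intrinsics"],1))
E
```

```text
head [ 0.5516 -0.1617  0.092 ] pad [0.5303 0.0397 0.082 ] padcorners [0.5593 0.0755 0.082 ] [0.5016 0.0028 0.082 ]
coltop [0.4296 0.3019 0.075 ] base [0.43   0.3029 0.02  ] [array([0.4759, 0.3552, 0.02  ]), array([0.4793, 0.254 , 0.02  ]), array([0.3803, 0.2496, 0.02  ]), array([0.3783, 0.3513, 0.02  ])]
turq [0.3707 0.1312 0.02  ]
[[ 1.     0.001  0.    -0.   ]
 [-0.001  0.968  0.251 -0.067]
 [ 0.    -0.251  0.968 -0.159]
 [ 0.     0.     0.     1.   ]] [[292.8   0.  284.6]
 [  0.  292.8 217.3]
 [  0.    0.    1. ]]
```

carry_out:
  increments:
    - [0,0,-77,279,-356,-52,0]
    - [0,0,-77,279,-356,-52,0]
    - [0,0,-77,279,-356,-52,0]
    - [0,0,-77,279,-356,-52,0]
    - [0,0,-77,279,-356,-52,0]
    - [0,0,-77,279,-356,-52,0]
    - [0,0,-77,279,-356,-52,0]
    - [0,0,-77,279,-356,-52,0]
    - [0,0,-77,279,-356,-52,0]
    - [0,0,-77,279,-356,-52,0]
    - [0,0,-77,279,-356,-52,0]
    - [0,0,-77,279,-356,-52,0]

```text
clock: 2.8
tool_pos: [0.4297, 0.3027, 0.1746]
orientation: [180.0, 0.0, -179.8]
force: [-0.9, 0.8, 0.0]
opening: 0.0878
```

```bash
cat >> h.py <<'E'
from scipy.spatial.transform import Rotation as Ro
def wrist(name):
    o=ctrl.get_obs();w=ctrl.snapshot("wrist")
    T=np.eye(4);T[:3,:3]=Ro.from_euler("xyz",o["orientation"],degrees=True).as_matrix();T[:3,3]=o["tool_pos"]
    C=np.linalg.inv(T@np.array(w["hand_eye"],float));w["rvec"]=cv2.Rodrigues(C[:3,:3])[0];w["tvec"]=C[:3,3]
    cv2.imwrite(f"pics/{name}.png",w["pixels"]);return o,w
E
python3 - <<'E'
from h import *
o,w=wrist("w1");print(o["tool_pos"],o["orientation"])
print([(d["centre"],d["confidence"]) for d in ctrl.search_frame(w,"chuck")])
print(proj(w,[[.4296,.3019,.075],[.43,.303,.02]]))
E
```

```text
[0.42968138 0.30267685 0.17464195] [ 1.79991241e+02  6.26304751e-03 -1.79832942e+02]
[([0.4319, 0.2941, 0.0181], 0.97), ([0.3013, 0.5047, 0.0745], 0.87), ([0.381, 0.1505, 0.0205], 0.58)]
[[284.29141732 216.48469491]
 [283.9812289  204.93857274]]
```

View pics/w1.png

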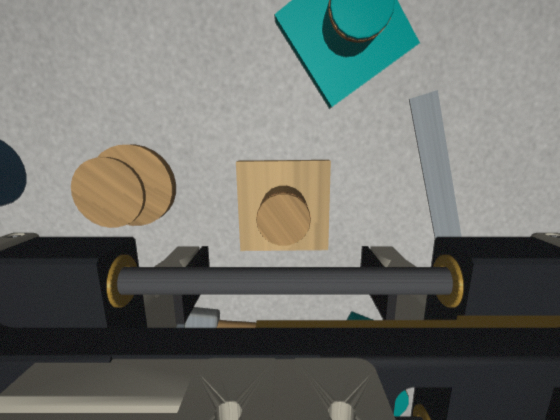

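The wrist view shows the wooden chuck's column top at (284,215), against a predicted (284,216). The base is centred at (284,205) and square to the axes, so the estimate holds. Next is the pedal.

carry_out:
  increments:
    - [0,0,0,100,-263,-20,1]
    - [0,0,0,100,-263,-20,1]
    - [0,0,0,100,-263,-20,1]
    - [0,0,0,100,-263,-20,1]
    - [0,0,0,100,-263,-20,1]
    - [0,0,0,100,-263,-50,1]
    - [0,0,0,100,-263,-75,1]
    - [0,0,0,100,-263,-82,1]
    - [0,0,0,100,-263,-82,1]

```text
clock: 4.03
tool_pos: [0.5302, 0.039, 0.0927]
orientation: [-180.0, -0.0, -179.9]
force: [-0.5, 0.3, 0.3]
opening: 0.0041
```

carry_out:
  increments:
    - [0,0,0,0,0,-10,1]
    - [0,0,0,0,0,-20,1]
    - [0,0,0,0,0,-30,1]
    - [0,0,0,0,0,-40,1]
    - [0,0,0,0,0,-48,1]
    - [0,0,0,0,0,-54,1]
    - [0,0,0,0,0,-54,1]

```text
clock: 4.9
tool_pos: [0.5313, 0.04, 0.0388]
orientation: [179.9, 0.1, -179.9]
force: [-1.7, 5.2, 6.2]
opening: 0.0006
```

carry_out:
  increments:
    - [0,0,0,0,0,-3,1]
    - [0,0,0,0,0,-5,1]
    - [0,0,0,0,0,-5,1]

```text
clock: 5.28
tool_pos: [0.5313, 0.0398, 0.0341]
orientation: [179.9, 0.1, -179.9]
force: [-0.8, 4.1, 7.5]
opening: 0.0002
```

carry_out:
  increments:
    - [0,0,0,0,0,-2,1]
    - [0,0,0,0,0,-4,1]
    - [0,0,0,0,0,-4,1]

```text
clock: 5.65
tool_pos: [0.5313, 0.0395, 0.0302]
orientation: [180.0, 0.1, -179.9]
force: [-1.5, 3.6, 7.9]
opening: 0.0006
```

carry_out:
  increments:
    - [0,0,0,0,0,-2,1]
    - [0,0,0,0,0,-3,1]
    - [0,0,0,0,0,-3,1]

```text
clock: 6.02
tool_pos: [0.5315, 0.0395, 0.0288]
orientation: [180.0, 0.2, -179.9]
force: [-7.5, 2.7, 24.6]
opening: 0.0005
```

carry_out:
  increments:
    - [0,0,0,0,0,20,1]
    - [0,0,0,0,0,50,1]
    - [0,0,0,0,0,100,0]
    - [0,0,0,21,-202,175,0]
    - [0,0,0,21,-202,175,0]
    - [0,0,0,21,-202,175,0]
    - [0,0,0,21,-202,175,0]
    - [0,0,0,21,-202,175,0]
    - [0,0,0,21,-202,175,0]
    - [0,0,0,21,-202,175,0]

```text
clock: 7.28
tool_pos: [0.5508, -0.1622, 0.2009]
orientation: [180.0, -0.1, -179.9]
force: [-0.3, 0.2, -0.0]
opening: 0.0746
```

```bash
python3 - <<'E'
from h import *
o,w=wrist("w2");print(o["clock"],o["tool_pos"],o["orientation"],o["force"])
for l in("pin_top","head_top"):print(l,[(d["centre"],d["confidence"],proj(w,d["centre"])) for d in ctrl.search_frame(w,l)])
print(proj(w,[[.5516,-.1617,.1015],[.5516,-.1617,.092]]))
im=w["pixels"];cv2.imwrite("pics/w2c.png",np.hstack([cv2.resize(im,(560,420))[100:360,:][:, :],]) )
a=cv2.resize(im[140:290,200:370],None,fx=4,fy=4,interpolation=2);cv2.imwrite("pics/w2c.png",a[:600])
E
```

```text
7.275 [ 0.55084326 -0.16223917  0.20094159] [ 1.79992326e+02 -5.75914759e-02 -1.79873330e+02] [-3.48630142e-01  1.65969760e-01 -2.29942804e-04]
pin_top [([0.5503, -0.1641, 0.1], 0.68, array([[284.67686776, 214.9873705 ]])), ([0.5424, -0.0451, 0.0605], 0.32, array([[291.17515408, 307.14858268]]))]
head_top [([0.5515, -0.1744, 0.0889], 0.93, array([[283.42580726, 201.51437174]]))]
[[283.24478393 217.93666386]
 [283.28022127 215.38055295]]
```

View pics/w2c.png

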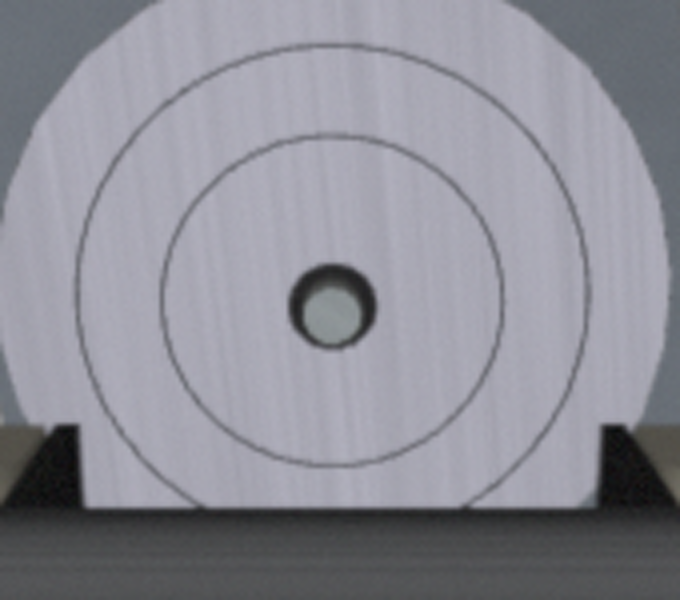

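The pin stands proud: its top is at crop (333,316), displaced from the ring centre at (333,306). Next I fit the pin and the chuck's column in the two wrist pictures for a bias-free relative measure.

```bash
python3 - <<'E'
from h import *
def fake(pos,ori):
    T=np.eye(4);T[:3,:3]=Ro.from_euler("xyz",ori,degrees=True).as_matrix();T[:3,3]=pos
    C=np.linalg.inv(T@H);return dict(intrinsics=w["intrinsics"],rvec=cv2.Rodrigues(C[:3,:3])[0],tvec=C[:3,3])
w=ctrl.snapshot("wrist");H=np.array(w["hand_eye"])
p1=fake([.42968,.30268,.17464],[179.991,.006,-179.833]);p2=fake([.55084,-.16224,.20094],[179.992,-.0576,-179.873])
g=cv2.imread("pics/w2.png",0)
roi=g[205:235,268:298];c=max(cv2.findContours((roi>120).astype(np.uint8),0,1)[0],key=lambda c:0)  
cs=cv2.findContours((roi>115).astype(np.uint8),cv2.RETR_CCOMP,cv2.CHAIN_APPROX_NONE)[0]
for c in cs:
    if len(c)>=5: e=cv2.fitEllipse(c);print("pin?",e,ray_z(p2,(e[0][0]+268,e[0][1]+205),.1015))
# chuck column top: radial edge search about (284,215)
im=cv2.GaussianBlur(cv2.imread("pics/w1.png"),(0,0),1).astype(float)
pts=[]
P=lambda x,y:proj(p1,[[x,y,.075]])[0]
c0=ray_z(p1,(284,215.5),.075)
for a in np.radians(np.arange(0,360,6)):
    best=(0,0)
    for r in np.arange(.021,.030,.00025):
        def v(r): q=P(c0[0]+r*np.cos(a),c0[1]+r*np.sin(a));return cv2.getRectSubPix(im.astype(np.float32),(1,1),(float(q[0]),float(q[1])))[0,0]
        d=np.abs(v(r+.001)-v(r-.001)).sum()
        if d>best[0]:best=(d,r)
    if best[0]>12: pts.append([c0[0]+best[1]*np.cos(a),c0[1]+best[1]*np.sin(a)])
pts=np.array(pts)
from scipy.optimize import least_squares
s=least_squares(lambda x:np.hypot(*(pts-x[:2]).T)-x[2],[*c0[:2],.025],loss="soft_l1",f_scale=.0005)
print(len(pts),s.x,np.median(np.abs(s.fun)))
a=cv2.resize(cv2.imread("pics/w1.png")[150:270,224:344],None,fx=4,fy=4,interpolation=2)
for r,z,c in((.025,.075,s.x[:2]),(.025,.022,s.x[:2])):
    q=[P(0,0)] and proj(p1,[[c[0]+r*np.cos(t),c[1]+r*np.sin(t),z] for t in np.linspace(0,6.28,60)])
    for u in q: cv2.circle(a,(int((u[0]-224+.5)*4),int((u[1]-150+.5)*4)),1,(0,0,255),-1)
cv2.imwrite("pics/w1c.png",a)
E
```

```text
pin? ((14.545924186706543, 13.48130989074707), (12.843860626220703, 13.257844924926758), 101.31181335449219) [ 0.55223382 -0.1611848   0.1015    ]
pin? ((14.5, 14.5), (34.332183837890625, 34.332183837890625), 0.0) [ 0.55227434 -0.16022234  0.1015    ]
pin? ((14.656072616577148, 11.036816596984863), (22.38351058959961, 23.271427154541016), 84.45357513427734) [ 0.55213694 -0.16348725  0.1015    ]
60 [0.43052229 0.30246826 0.02645926] 0.0008627404852701356
```

View pics/w1c.png

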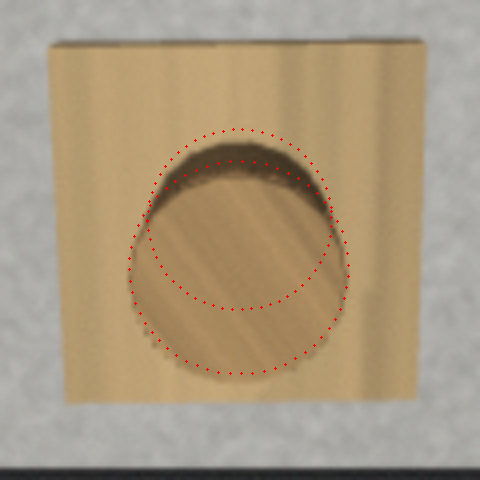

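The fitted overlay is about 1 px too high: the column's far rim is at row 380, against 374 drawn. The near rim is shaded, so I use the base's corners as a second measure.

```bash
python3 - <<'E'
from h import *
w=ctrl.snapshot("wrist");H=np.array(w["hand_eye"])
T=np.eye(4);T[:3,:3]=Ro.from_euler("xyz",[179.991,.006,-179.833],degrees=True).as_matrix();T[:3,3]=[.42968,.30268,.17464]
C=np.linalg.inv(T@H);p=dict(intrinsics=w["intrinsics"],rvec=cv2.Rodrigues(C[:3,:3])[0],tvec=C[:3,3])
f=lambda u,v,z:ray_z(p,(224+u/4-.5+.125,150+v/4-.375),z)
c=[f(50,47,.02),f(427,44,.02),f(416,402,.02),f(65,402,.02)];print(np.round(c,4),np.mean(c,0))
print("low edge",f(240,42,0.),"rim far",f(240,380,.075),f(240,178,.075),"L/R",f(131,272,.075),f(348,272,.075))
print("col foot near",f(240,143,.02))
E
```

```text
[[0.4806 0.2563 0.02  ]
 [0.3813 0.2551 0.02  ]
 [0.3801 0.3554 0.02  ]
 [0.4801 0.3558 0.02  ]] [0.43051547 0.30566132 0.02      ]
low edge [0.43060062 0.25601978 0.        ] rim far [0.430121   0.32906964 0.075     ] [0.43026932 0.28126959 0.075     ] L/R [0.45506749 0.30307841 0.075     ] [0.40556582 0.30288135 0.075     ]
col foot near [0.43045412 0.28149452 0.02      ]
```

carry_out:
  increments:
    - [0,0,0,-120.4,467.7,0,0]
    - [0,0,0,-120.4,467.7,0,0]
    - [0,0,0,-120.4,467.7,0,0]
    - [0,0,0,-120.4,467.7,0,0]
    - [0,0,0,-120.4,467.7,0,0]
    - [0,0,0,-120.4,467.7,0,0]
    - [0,0,0,-120.4,467.7,0,0]
    - [0,0,0,-120.4,467.7,-40,0]
    - [0,0,0,-120.4,467.7,-80,0]
    - [0,0,0,-120.4,467.7,-110,0]
    - [0,0,0,-120.4,467.7,-110,0]
    - [0,0,0,-120.4,467.7,-110,0]

```text
clock: 9.02
tool_pos: [0.4313, 0.3051, 0.0927]
orientation: [180.0, 0.1, -179.9]
force: [-0.6, 0.3, 0.1]
opening: 0.0874
```

carry_out:
  increments:
    - [0,0,0,-0.5,0.2,-25,0]
    - [0,0,0,-0.5,0.2,-50,0]
    - [0,0,0,-0.5,0.2,-64,0]
    - [0,0,0,-0.5,0.2,-68,0]
    - [0,0,0,-0.5,0.2,-68,0]
    - [0,0,0,-0.5,0.2,-68,0.5]
    - [0,0,0,-0.5,0.2,-68,1]
    - [0,0,0,-0.5,0.2,-68,1]
    - [0,0,0,-0.5,0.2,-68,1]
    - [0,0,0,-0.5,0.2,-68,1]
    - [0,0,0,-0.5,0.2,-68,1]

```text
clock: 10.4
tool_pos: [0.4303, 0.3048, 0.0237]
orientation: [180.0, 0.0, -179.9]
force: [-0.1, -0.4, 1.4]
opening: 0.0493
```

carry_out:
  increments:
    - [0,0,0,0,0,15,1]
    - [0,0,0,0,0,50,1]
    - [0,0,0,0,0,90,1]
    - [0,0,0,0,0,125,1]
    - [0,0,0,13,-50,125,1]
    - [0,0,0,26,-100,125,1]
    - [0,0,0,39,-150,125,1]
    - [0,0,0,52,-200,125,1]
    - [0,0,0,65,-250,125,1]
    - [0,0,0,78,-300,125,1]
    - [0,0,0,91,-350,125,1]
    - [0,0,0,104,-400,125,1]
    - [0,0,0,115,-440,125,1]
    - [0,0,0,121.8,-466.6,120,1]
    - [0,0,0,121.8,-466.6,112,1]
    - [0,0,0,121.8,-466.6,112,1]
    - [0,0,0,121.8,-466.6,112,1]
    - [0,0,0,121.8,-466.6,112,1]

```text
clock: 12.65
tool_pos: [0.5522, -0.1611, 0.1361]
orientation: [180.0, 0.0, -179.9]
force: [0.4, -0.2, -3.1]
opening: 0.0497
```

```bash
python3 - <<'E'
from h import *
o,w=wrist("w3");print(o["clock"],o["tool_pos"],o["orientation"],o["force"],o["opening"])
s=ctrl.snapshot("scene")["pixels"][180:300,170:310]
a=cv2.resize(w["pixels"][60:340,140:430],(430,415),interpolation=2);b=cv2.resize(s,(370,317),interpolation=2)
c=np.zeros((415,800,3),np.uint8);c[:,:430]=a;c[:317,430:]=b;cv2.imwrite("pics/c3.png",c)
E
```

```text
12.65 [ 0.55221777 -0.16112192  0.13612375] [ 1.79999295e+02  4.02480629e-02 -1.79868949e+02] [ 0.37218309 -0.22252994 -3.06711461] 0.049713367716910754
```

View pics/c3.png

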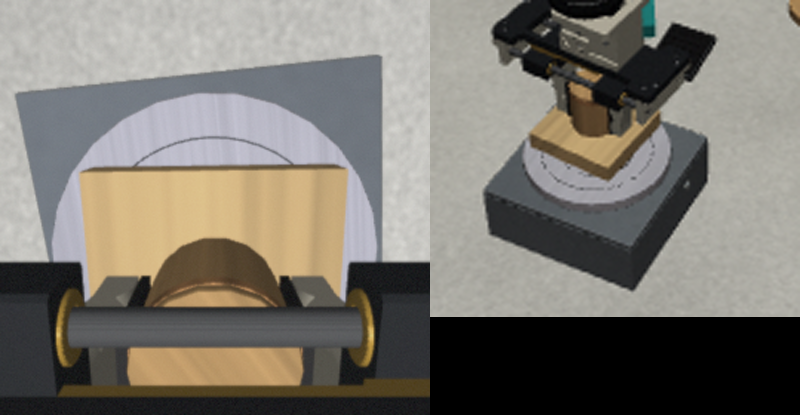

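The chuck is held level over the head. The base's near edge is at crop row 170, from columns 81 to 346. I check its in-hand offset from that edge.

```bash
python3 - <<'E'
from h import *
o,w=wrist("w4");g=w["pixels"]
k=290/430
f=lambda u,v,z:ray_z(w,(140+(u+.5)*k-.5,60+(v+.5)*280/415-.5),z).round(4)
z=o["tool_pos"][2]-.0237
print(o["tool_pos"],f(81,172,z+.02),f(346,167,z+.02),"lower",f(81,168,z),f(346,163,z))
a=cv2.resize(g[160:190,185:385],None,fx=4,fy=8,interpolation=2);cv2.imwrite("pics/e4.png",a)
E
```

```text
[ 0.55220189 -0.16131293  0.13597388] [ 0.6019 -0.2098  0.1323] [ 0.5031 -0.212   0.1323] lower [ 0.6079 -0.2092  0.1123] [ 0.4972 -0.2116  0.1123]
```

View pics/e4.png

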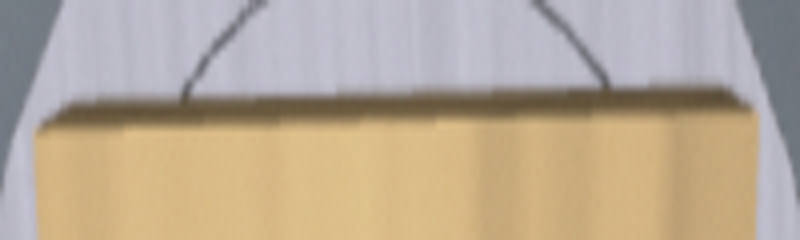

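The edge centre gives a chuck centre of about (0.552, -0.161), which matches the pin at (0.5522, -0.1612). I lower it gently.

carry_out:
  increments:
    - [0,0,0,0,0,-5,1]
    - [0,0,0,0,0,-9,1]
    - [0,0,0,0,0,-11,1]
    - [0,0,0,0,0,-12,1]
    - [0,0,0,0,0,-13,1]
    - [0,0,0,0,0,-13,1]

```text
clock: 13.55
tool_pos: [0.552, -0.1619, 0.1225]
orientation: [180.0, -0.0, -179.9]
force: [0.6, -0.7, -3.5]
opening: 0.0499
```

carry_out:
  increments:
    - [0,0,0,0,0,-1,1]
    - [0,0,0,0,0,-2,1]
    - [0,0,0,0,0,-3,1]
    - [0,0,0,0,0,-4,1]
    - [0,0,0,0,0,-4,1]

```text
clock: 14.18
tool_pos: [0.552, -0.1619, 0.1185]
orientation: [180.0, -0.0, -179.9]
force: [-0.0, -0.7, -3.1]
opening: 0.0495
```

carry_out:
  increments:
    - [0,0,0,0,0,-1,1]
    - [0,0,0,0,0,-2,1]
    - [0,0,0,0,0,-3,1]
    - [0,0,0,0,0,-3.5,1]
    - [0,0,0,0,0,-3.5,1]

```text
clock: 14.8
tool_pos: [0.552, -0.1619, 0.1155]
orientation: [-180.0, 0.0, -179.9]
force: [-2.9, 1.4, 2.0]
opening: 0.0495
```

Contact came at the expected height of 0.1155, with about 5 N. Now I press to the stop.

carry_out:
  increments:
    - [0,0,0,0,0,-1,1]
    - [0,0,0,0,0,-2,1]
    - [0,0,0,0,0,-3,1]
    - [0,0,0,0,0,-4,1]
    - [0,0,0,0,0,-4,1]

```text
clock: 15.42
tool_pos: [0.552, -0.1619, 0.1115]
orientation: [-180.0, 0.0, -179.9]
force: [-4.1, 2.6, 7.2]
opening: 0.0498
```

carry_out:
  increments:
    - [0,0,0,0,0,-0.5,1]
    - [0,0,0,0,0,-1,1]
    - [0,0,0,0,0,-1.3,1]
    - [0,0,0,0,0,-1.3,1]

```text
clock: 15.92
tool_pos: [0.5521, -0.1619, 0.1107]
orientation: [-180.0, 0.0, -179.9]
force: [-5.6, 2.3, 11.1]
opening: 0.05
```

carry_out:
  increments:
    - [0,0,0,0,0,-0.4,1]
    - [0,0,0,0,0,-0.8,1]
    - [0,0,0,0,0,-0.8,1]
    - [0,0,0,0,0,-0.8,1]

```text
clock: 16.42
tool_pos: [0.5521, -0.1619, 0.1106]
orientation: [-180.0, 0.0, -179.9]
force: [-7.8, 5.5, 16.3]
opening: 0.0499
```

```bash
python3 - <<'E'
from h import *
o,w=wrist("w5");print(o["clock"],o["tool_pos"],o["orientation"],o["force"],o["opening"])
s=ctrl.snapshot("scene")["pixels"][120:300,130:370]
cv2.imwrite("pics/c5.png",np.hstack([cv2.resize(w["pixels"][60:340,140:430],(360,350),interpolation=2),cv2.resize(s,(440,350),interpolation=2)]))
E
```

```text
16.425 [ 0.55209626 -0.16188146  0.1106163 ] [-1.79976910e+02  4.54102424e-02 -1.79905993e+02] [-7.82401491  5.50012364 16.31630197] 0.04988002602912653
```

View pics/c5.png

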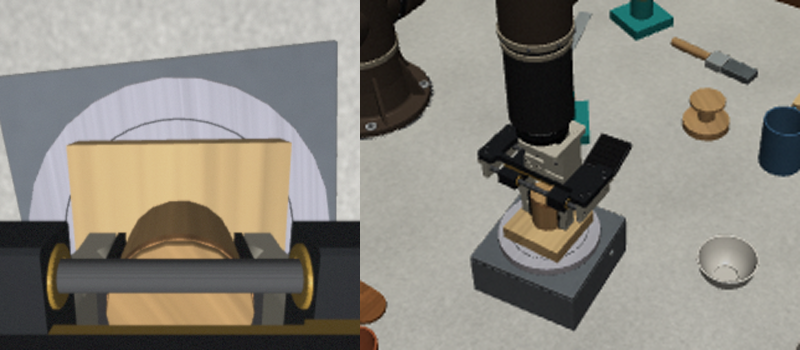

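The chuck sits flat and centred on the head. The last 0.8 mm of command moved it only 0.1 mm while the force rose 5 N, so the head is on its stop. I hand it in.

```bash
python3 -c "
from plant import ctrl
print(ctrl.close_job())"
```

```text
the job is handed in; nothing more can be done
None
```

The job is handed in at about 16.4 s: the pedal was pressed, and the chuck is on the pin with the head held at its bottom stop.

- **Pedal:** I pressed it until the force jumped from about 8 to 25 N at z = 29 mm, then let it go. The wrist camera afterwards showed the pin standing proud. I did not check with a camera that the pedal had come back up.
- **Chuck:** I gripped the wooden chuck by its column and lowered it over the pin. It went on without resistance and touched the head at the expected height.
- **Pressing:** The head moved 4.9 mm of its nominal 5 mm from first contact. The last 0.8 mm of command moved it only 0.1 mm. The wrist read 16 N upward, or about 19 N on the head with the chuck's weight.
- **Last checks:** The gripper still holds the column (opening 49.9 mm), the tool is upright, and the chuck looks flat and centred in the last picture. The things in that view (stand, mug, bowl, brush) appeared unmoved. The cups and rib were mostly outside it.
- **Side force:** About 9 N of sideways force remained at the wrist under the press. I left it because the position was steady.

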